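# Put the seasonings and matches back in the hob caddy

### The job

Put the two small spice jars, the squat little brown jar and the match box back in the wooden caddy: one spice jar in each round well, the squat jar in the square well, all standing upright, and the match box flat in the shallow bay. Set the jars down rather than dropping them, and leave the two large jars that look similar (black lid, brown) standing where they are.

Things in the scene. Friction and masses are not known exactly. Their poses are not given: they have to be found in the camera images.
- spice_1_mid (a point): one of the two small slim spice jars (dark blue and white label): 41 mm round and 105 mm tall, glass, straight sides, black cap of nearly the same width; about 0.11 kg; stands upright on the pale wooden board that covers the hob. The point is its centre, half-way up (52.5 mm above its underside), z up along the jar. It belongs in either round well. 
- spice_2_mid (a point): the other small slim spice jar (black and white label), same size and shape: 41 mm round and 105 mm tall, glass, straight sides, black cap of nearly the same width; about 0.11 kg; stands upright on the pale wooden board that covers the hob. The point is its centre, half-way up (52.5 mm above its underside), z up along the jar. It belongs in either round well. 
- squat_jar_mid (a point): the squat little brown jar with a white screw lid: 49 mm round, lid 47 mm, 90 mm tall, about 0.1 kg; stands upright on the board. The point is its centre, half-way up (45 mm above its underside), z up. It belongs in the square well.
- match_box_mid (a point): the match box, lying flat on the board: 37 mm along its own x, 56 mm along its own y, 16 mm high, 0.02 kg, its drawer does not move. The point is its centre, 9 mm above what it lies on. It belongs in the flat bay, its length along the bay's length, either way round.
- well_1: a round well: fixed grey 84 x 84 mm insert of the dark wooden caddy tray (rim 20 mm high); the four inserts stand in a row along their own y, 89 mm apart, in any order; 34 mm high with a round bore 57 mm wide and 28 mm deep, so a jar stands with its foot 6 mm above the insert's underside. One spice jar goes here. The origin is the centre of the insert's underside, z up.
- well_2: the other round well, same as the first: fixed grey 84 x 84 mm insert of the dark wooden caddy tray (rim 20 mm high); the four inserts stand in a row along their own y, 89 mm apart, in any order; 34 mm high, round bore 57 mm wide and 28 mm deep, bore floor 6 mm above the underside. The other spice jar goes here. The origin is the centre of the insert's underside, z up.
- square_well: the square well: fixed grey 84 x 84 mm insert of the dark wooden caddy tray (rim 20 mm high); the four inserts stand in a row along their own y, 89 mm apart, in any order; 34 mm high with a square bore 66 x 66 mm, 28 mm deep, bore floor 6 mm above the underside. The squat jar goes here. The origin is the centre of the insert's underside, z up.
- flat_bay: the flat bay: fixed grey 84 x 84 mm insert of the dark wooden caddy tray (rim 20 mm high); the four inserts stand in a row along their own y, 89 mm apart, in any order; only 11 mm high with a rectangular recess 53 mm along its x and 72 mm along its y, 5 mm deep, recess floor 6 mm above the underside. The match box goes here, lying flat. The origin is the centre of the insert's underside, z up.
- black_lid_jar_mid (a point): a look-alike that does not belong: the large jar with a wide black screw lid, 76 mm round, 151 mm tall, 0.45 kg, loose on the board. Leave it standing where it is. The point is its centre, half-way up (75.5 mm above its underside).
- brown_jar_mid (a point): a look-alike that does not belong: the large dark brown jar with a grey-brown cap, 74 mm round, 150 mm tall, 0.4 kg, loose on the board. Leave it standing where it is. The point is its centre, half-way up (75 mm above its underside).

How it is judged (in metres and radians):
At the end, for the whole second after the job is handed in: A spice jar seated in each round well (either order), the squat jar in the square well: centred to 14 mm, height to 4 mm, upright to 0.1 rad. Match box flat in the bay recess (12.5 mm, 1.8 mm, 0.06 rad), along it to 0.3 rad. All at rest. Large jars within 30 mm of their starts, upright to 0.15 rad (((horizontal distance between spice_1_mid and well_1 below 0.014 m and z of spice_1_mid in the frame of well_1 between 0.0545 and 0.0625 m and angle between each of spice_1_mid, spice_2_mid's own z axis and vertical below 0.1 rad and horizontal distance between spice_2_mid and well_2 below 0.014 m and z of spice_2_mid in the frame of well_2 between 0.0545 and 0.0625 m) or (horizontal distance between spice_1_mid and well_2 below 0.014 m and z of spice_1_mid in the frame of well_2 between 0.0545 and 0.0625 m and angle between each of spice_1_mid, spice_2_mid's own z axis and vertical below 0.1 rad and horizontal distance between spice_2_mid and well_1 below 0.014 m and z of spice_2_mid in the frame of well_1 between 0.0545 and 0.0625 m)) and horizontal distance between squat_jar_mid and square_well below 0.014 m and z of squat_jar_mid in the frame of square_well between 0.047 and 0.055 m and angle between squat_jar_mid's own z axis and vertical below 0.1 rad and horizontal distance between match_box_mid and flat_bay below 0.0125 m and z of match_box_mid in the frame of flat_bay between 0.0132 and 0.0168 m and angle between match_box_mid's own z axis and vertical below 0.06 rad and angle between the y axis of match_box_mid and the y axis of flat_bay, either way round below 0.3 rad and linear speed of each of spice_1, spice_2, squat_jar, match_box below 0.02 m/s and distance of each of black_lid_jar_mid, brown_jar_mid from where it was at the start of the episode below 0.03 m and angle between each of black_lid_jar_mid, brown_jar_mid's own z axis and vertical below 0.15 rad); the robot touches nothing.
It fails at once if the first spice jar was dropped (falls free of the fingers for more than about 5 cm) (linear speed of spice_1 above 1 m/s and contact force between the fingers and spice_1 below 0.1 N).
It fails at once if the second spice jar was dropped (falls free of the fingers for more than about 5 cm) (linear speed of spice_2 above 1 m/s and contact force between the fingers and spice_2 below 0.1 N).
It fails at once if the squat jar was dropped (falls free of the fingers for more than about 5 cm) (linear speed of squat_jar above 1 m/s and contact force between the fingers and squat_jar below 0.1 N).
It fails at once if the large black-lidded jar was moved by more than 3 cm or tipped (distance of black_lid_jar_mid from where it was at the start of the episode above 0.03 m or angle between black_lid_jar_mid's own z axis and vertical above 0.3 rad).
It fails at once if the large brown jar was moved by more than 3 cm or tipped (distance of brown_jar_mid from where it was at the start of the episode above 0.03 m or angle between brown_jar_mid's own z axis and vertical above 0.3 rad).
It also fails if it takes over 102 s, if anything falls off the work surface, if the arm or the gripper's body presses on something with over 40 N, if the wrist force passes 120 N, or if a joint passes its speed limit or range.

### The arm

A 6-joint arm with a two-finger parallel gripper is mounted at the origin on a cart in front of the work surface, level with it; the furniture and walls round the work are solid. World frame = base frame: x ahead of the robot, y to its left, z up, the work surface at z = 0. Lengths are in m, angles in degrees, forces in N, time in s.
With the tool pointing down it reaches from about 0.4 to 0.825 m from the base axis. Payload 7 kg.
Tool frame: the origin (TCP) lies midway between the tips of the shut fingers; the grasp point (between the pads) lies 19 mm behind it (ctrl.hold_point_z is the distance from the TCP to the grasp point, in m); z points along the fingers, y is the line along which they close (so a half turn about z gives the same grasp; the last joint's range is limited). The gripper opens to 88 mm and grips with 3 to 60 N. Pads are 19 mm wide; open, the fingers measure 130 mm over their backs; the gripper's body (78 mm by 193 mm) begins 47 mm behind the grasp point.
Start: joints at [-58.092, 20.546, 0.682, 0, -70.136, -16.507], TCP at [0.179, -0.651, 0.198] pointing down, gripper open.
Joint ranges: [-176.03, 176.03], [-82.01, 121.73], [-58.28, 71.71], [-173.87, 95.51], [-174.79, -0.11], [-173.66, 173.66]. Speed limits (degrees/s): [136.94, 136.94, 172.46, 180, 180, 180].

### API

Orientations are given as [roll, pitch, yaw] about the fixed x, y, z axes, in that order (R = Rz(yaw) Ry(pitch) Rx(roll)).
In Python, from plant import ctrl gives the robot as it stands.
- The arm moves only by the tool apply_moves, never from a script. Its argument "deltas" is a list of rows, each an object with "fingers": the finger opening in mm, from 0 to 87.6; "delta_pos": the shift along the tool's x, y, z in mm, a list of three; "angular": the turn, a rotation vector about the tool's x, y, z in degrees, a list of three. A call has 1 to 10 rows; each row is the pose to reach, as a shift and turn from the pose commanded when the call began, along the tool's axes at that moment; what a row does not reach only later rows make up. A row lasts 1/10 s, in which the tool goes at most 50 mm and 8.59 degrees, less where a joint would pass 70% of its speed; a pose out of reach is approached as far as the arm can. A call with a gripper value outside its range is refused whole. The fingers move at their own pace and stop on an object; the grip force is fixed at half the most. Time passes only in rows, so rows that repeat a pose let the fingers close. It gives the time, the measured TCP pose, the force, the opening and the grip force at its end, in the units of the state.
- ctrl.get_obs(): the state, without advancing time (a new reading comes with each control period).
- ctrl.snapshot(name): name is "scene" or "top"; returns the picture (480x640x3 uint8, red, green, blue); there is no depth.
- ctrl.camera_params(name): a dict with "fx", "fy", "cx", "cy" (pixels), "dist_coeffs" ([k1, k2, p1, p2, k3] as OpenCV has them; the pictures are not rectified), "cam_to_world" (4x4, takes a point from camera to world coordinates). Camera axes: x right, y up, looking along -z (the intrinsics and any distortion apply to the point x, -y, -z); pixel columns grow to the right and rows downward; lengths in m; the calibration is good to about 2 mm. A picture is of the moment at which its call begins. camera_params takes no time and is no camera call.
- ctrl.close_job(): hands the job in; it is judged then, once.
The state is a dict: "clock": time; "joint_pos": joint angles; "qvel": joint speeds; "tau": joint torques, N m; "tool_pos": TCP position; "orientation": TCP orientation; "force": force on the tool from outside, world axes, zero at the start; "moment": the same for the moment, N m; "opening": finger opening in m; "gripper_force": force on a finger pad.
Only numpy, scipy, OpenCV 4.12 (cv2) and the standard library are available. Lean on these libraries where they do the work, as an engineer would, in place of code of your own. Each camera call takes 0.05 s, during which the arm holds its last target. There are 200 camera calls.

## Working session

There is one attempt and no reset: what is moved stays moved. The work goes in short steps, Python scripts to look and compute and a tool call to move; the robot and the scene stay as the last step left them, time stands still between calls to the robot, and variables do not carry over. Pictures are saved under pics/ and viewed, at most 14 in all, crops included, and the job is handed in when it is done.

Besides the shell and the picture viewer there is one more tool, called after ">>>" as a command line: name --argument value ..., lists and objects as JSON in quotes. apply_moves: Moves the arm, as the interface text tells. Its arguments: {"type":"object","properties":{"deltas":{"type":"array"}},"required":["deltas"]}

```bash
mkdir -p pics; ls; python3 - <<'E'
from plant import ctrl
import cv2
for n in("scene","top"):
    cv2.imwrite(f"pics/{n}0.png",ctrl.snapshot(n)[:,:,::-1]); print(n,ctrl.camera_params(n))
print(ctrl.get_obs(),ctrl.hold_point_z)
E
```

```text
pics
scene {'fx': 486.8789530791773, 'fy': 486.8789530791773, 'cx': 320.18802339978106, 'cy': 243.15122372322327, 'dist_coeffs': array([-0.02705099,  0.        ,  0.        ,  0.        ,  0.        ]), 'cam_to_world': array([[-0.80832674,  0.34913751, -0.4740368 ,  0.02528658],
       [-0.5886327 , -0.46433399,  0.66174428,  0.67440034],
       [ 0.01092835,  0.81393916,  0.58084733,  0.74930177],
       [ 0.        ,  0.        ,  0.        ,  1.        ]])}
top {'fx': 570.0199802599735, 'fy': 570.0199802599735, 'cx': 313.72281905152164, 'cy': 238.90469592489313, 'dist_coeffs': array([-0.16536287,  0.        ,  0.        ,  0.        ,  0.        ]), 'cam_to_world': array([[ 0.00633637,  0.997398  , -0.07181283,  0.45478525],
       [-0.99991152,  0.00715955,  0.01121125, -0.00640432],
       [ 0.01169622,  0.07173544,  0.99735511,  1.41438269],
       [ 0.        ,  0.        ,  0.        ,  1.        ]])}
{'clock': 0.1, 'joint_pos': array([-5.80920728e+01,  2.05886032e+01,  6.38314885e-01, -1.76707884e-02,
       -7.01363775e+01, -1.65065710e+01]), 'qvel': array([-0.10147652, -0.15716064,  0.16773561,  0.09498118, -0.08954559,
        0.03232328]), 'tau': array([-3.44963664e-03, -5.84161341e+01,  2.93748182e+01,  7.01553985e+00,
        1.01635771e-02, -6.36608070e-05]), 'tool_pos': array([ 0.17909808, -0.65029669,  0.19689689]), 'orientation': array([ 1.79912186e+02, -8.69838960e-03, -1.64604654e+02]), 'force': array([ 0.90094184,  0.19035354, -0.64366488]), 'moment': array([-0.01920631, -0.03253832,  0.00465874]), 'gripper_force': 0.0, 'opening': 0.0876040110459348} 0.0188
```

View pics/scene0.png

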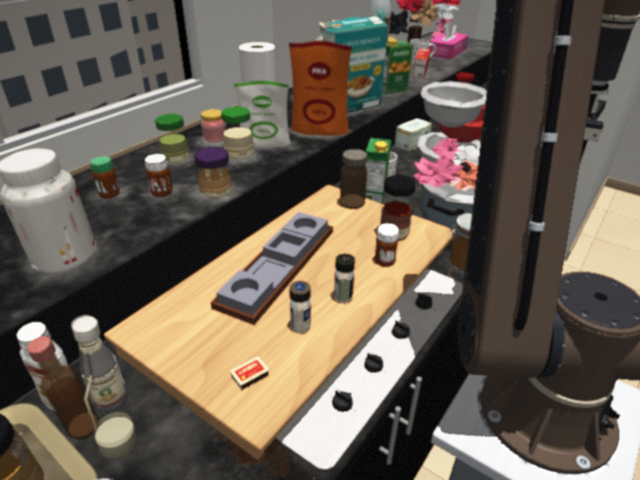

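View pics/top0.png

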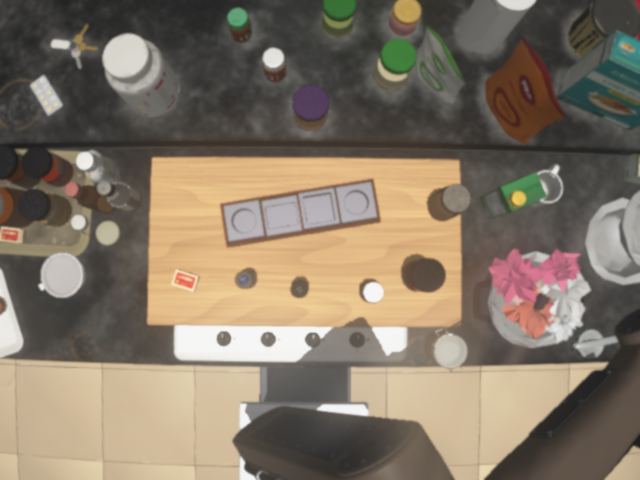

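The top view (up = +x, right = −y) shows the caddy at about (300,212), with its inserts left to right: round (244,220), flat (282,215), square (319,207), round (357,201). The match box is at (185,281), the spice jars at (246,278) and (300,288), the squat jar's white lid at (373,292), the black-lid jar at (425,275) and the brown jar at (450,203). Next, zoomed crops of both views.

```bash
cat > h.py <<'E'
import numpy as np, cv2
from plant import ctrl
def ray(n,uv):
    p=ctrl.camera_params(n); K=np.array([[p['fx'],0,p['cx']],[0,p['fy'],p['cy']],[0,0,1.]])
    q=cv2.undistortPoints(np.float64([[uv]]),K,p['dist_coeffs'])[0,0]
    T=p['cam_to_world']; d=T[:3,:3]@[q[0],-q[1],-1]; return T[:3,3],d/np.linalg.norm(d)
def plane(n,uv,z):
    o,d=ray(n,uv); return o+d*(z-o[2])/d[2]
def tri(a,b):
    o1,d1=ray("scene",a);o2,d2=ray("top",b)
    t=np.linalg.lstsq(np.c_[d1,-d2],o2-o1,rcond=None)[0]
    P,Q=o1+t[0]*d1,o2+t[1]*d2; return (P+Q)/2,np.linalg.norm(P-Q)
E
python3 - <<'E'
import cv2
a=cv2.imread("pics/scene0.png")[180:400,200:460]; b=cv2.imread("pics/top0.png")[150:330,140:480]
cv2.imwrite("pics/sc.png",cv2.resize(a,None,fx=2.7,fy=2.7,interpolation=3))
cv2.imwrite("pics/tc.png",cv2.resize(b,None,fx=2.3,fy=2.3,interpolation=3))
E
```

```text
(no output)
```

View pics/sc.png

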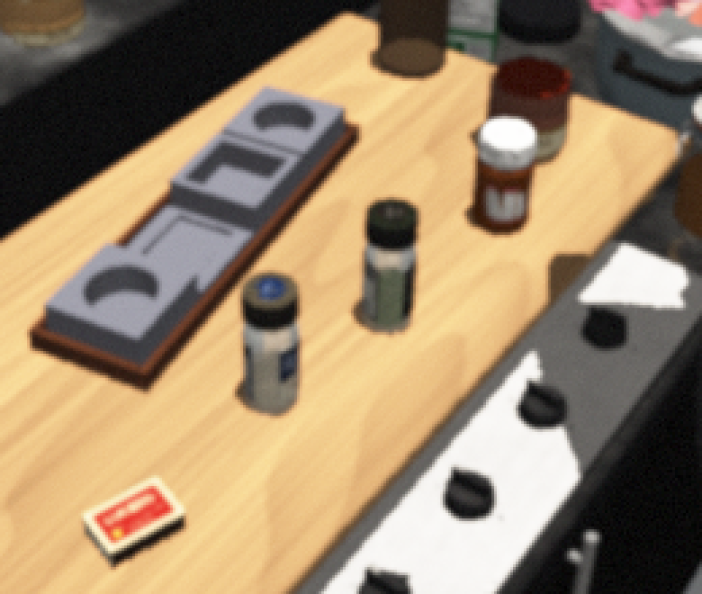

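View pics/tc.png

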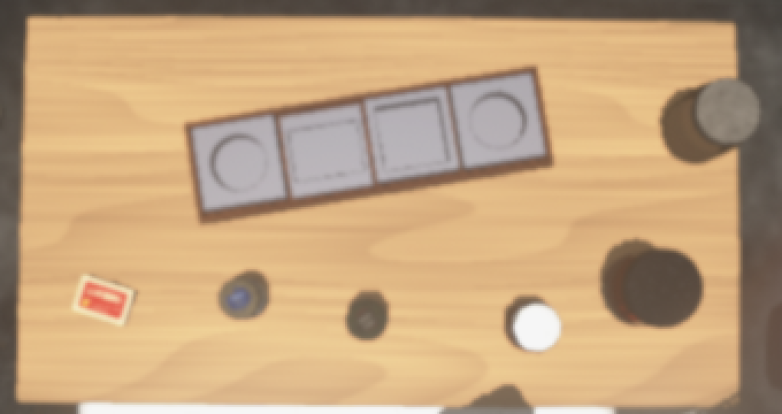

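The crops confirm it: insert order from +y is round, flat, square, round. The match box is red and white at about (104,299) in the top crop, the jar caps at (239,297), (366,318) and (537,327), and the bores at (239,163) and (497,121).

```bash
python3 - <<'E'
from h import *
np.set_printoptions(precision=4,suppress=True)
S=lambda a:(a[0]/2.7+200-.3,a[1]/2.7+180-.3); T=lambda a:(a[0]/2.3+140-.3,a[1]/2.3+150-.3)
for n,a,b in [("blue",(270,287),(238,297)),("green",(392,214),(366,318)),("squat",(508,134),(537,327)),("match",(133,515),(104,299)),
 ("bore1",(121,286),(239,163)),("bore2",(285,120),(497,121))]:
    print(n,*tri(S(a),T(b)))
img=cv2.imread("pics/top0.png"); hsv=cv2.cvtColor(img,cv2.COLOR_BGR2HSV)
# grey insert mask / white lid / red label by colour inside the board
def comp(m,box):
    x0,y0,x1,y1=box; z=np.zeros_like(m); z[y0:y1,x0:x1]=m[y0:y1,x0:x1]
    n,l,s,c=cv2.connectedComponentsWithStats(z); i=1+np.argmax(s[1:,4]); pts=np.argwhere(l==i)[:,::-1].astype(np.float32)
    return c[i],s[i,4],cv2.minAreaRect(pts)
H,Sa,V=cv2.split(hsv)
print("lid",comp(((Sa<60)&(V>170)).astype('u1'),(350,270,400,315)))
wood=((Sa>70)&(V>140)&(H>8)&(H<25)).astype('u1')
tray=comp(1-wood,(205,170,395,255)); print("tray",tray)
mb=comp((((H<8)|(H>172)|(Sa<75))).astype('u1'),(165,262,207,300)); print("mb",mb)
for nm,r in (("tray",tray),("mb",mb)): print(nm,[plane("top",p,.02+.01)[:2] for p in cv2.boxPoints(r[2])])
for c in [(27,15),(736,21),(18,402)]: print(plane("top",T(c),0.0)[:2])
E
```

```text
blue [0.4565 0.1347 0.1585] 0.0014440630056357677
green [0.4374 0.0119 0.1555] 0.0013552144215699168
squat [ 0.4301 -0.1535  0.1414] 0.003065365188914055
match [0.4536 0.2846 0.067 ] 0.0029412653377455964
bore1 [0.5929 0.1436 0.0955] 0.004040304661561032
bore2 [ 0.6377 -0.1186  0.0915] 0.0024927323022547574
lid (array([373.0567, 291.9207]), np.int32(353), ((373.0, 292.0), (20.0, 20.0), 90.0))
tray (array([300.1704, 212.6211]), np.int32(6442), ((300.0085754394531, 212.55267333984375), (42.552249908447266, 153.8817596435547), 80.78897094726562))
mb (array([185.1504, 280.6016]), np.int32(246), ((184.4499969482422, 280.1499938964844), (23.71708106994629, 15.811385154724121), 18.434946060180664))
tray [array([0.639, 0.207]), array([ 0.703 , -0.1661]), array([ 0.599 , -0.1825]), array([0.5359, 0.1882])]
mb [array([0.4418, 0.3267]), array([0.4785, 0.3149]), array([0.4609, 0.2589]), array([0.4242, 0.2707])]
[0.7651 0.393 ]
[ 0.7647 -0.3945]
[0.3393 0.3916]
```

```bash
cat >> h.py <<'E'
from scipy.spatial.transform import Rotation as R
def go(*ts):
    o=ctrl.get_obs(); r0=R.from_euler('xyz',o['orientation'],degrees=True)
    print("t",round(o['clock'],1),o['tool_pos'].round(4),o['orientation'].round(2),round(o['opening']*1000,1))
    for x,y,z,yaw in ts:
        d=r0.inv().apply(np.array([x,y,z])-o['tool_pos'])*1000
        a=(r0.inv()*R.from_euler('xyz',[180,0,yaw],degrees=True)).as_rotvec(degrees=True)
        print(d.round(1).tolist(),a.round(1).tolist())
E
python3 - <<'E'
from h import *
np.set_printoptions(precision=4,suppress=True)
T=lambda a:(a[0]/2.3+140-.3,a[1]/2.3+150-.3)
for n,b,z in [("blue",(238,297),.156),("green",(366,318),.156),("squat",(537,327),.141),("match",(104,299),.067),("bore1",(239,163),.092),("bore2",(497,121),.092),("blk",(664,287),.202),("brn",(728,112),.201)]: print(n,plane("top",T(b),z)[:2])
go((.40,-.35,.36,-107),(.4536,.2846,.36,-107))
E
```

```text
blue [0.456  0.1346]
green [0.4369 0.0116]
squat [ 0.4287 -0.1544]
match [0.4525 0.2836]
bore1 [0.5917 0.1427]
bore2 [ 0.6367 -0.1193]
blk [ 0.4674 -0.2664]
brn [ 0.6328 -0.3297]
t 0.1 [ 0.1791 -0.6503  0.1969] [ 179.91   -0.01 -164.6 ] 87.6
[-292.7, 231.1, -162.8] [0.1, 0.0, -57.6]
[-512.8, 828.7, -161.9] [0.1, 0.0, -57.6]
```

>>> apply_moves --deltas '[{"fingers": 70, "delta_pos": [-20, 15, -50], "angular": [0, 0, -6]}, {"fingers": 70, "delta_pos": [-40, 30, -95], "angular": [0, 0, -14]}, {"fingers": 70, "delta_pos": [-70, 55, -130], "angular": [0, 0, -22]}, {"fingers": 70, "delta_pos": [-105, 85, -150], "angular": [0, 0, -30]}, {"fingers": 70, "delta_pos": [-145, 115, -162], "angular": [0, 0, -38]}, {"fingers": 70, "delta_pos": [-185, 145, -162], "angular": [0, 0, -46]}, {"fingers": 70, "delta_pos": [-225, 175, -162], "angular": [0, 0, -54]}, {"fingers": 70, "delta_pos": [-260, 205, -162], "angular": [0, 0, -57.6]}, {"fingers": 70, "delta_pos": [-292, 231, -162], "angular": [0, 0, -57.6]}, {"fingers": 70, "delta_pos": [-292, 270, -162], "angular": [0, 0, -57.6]}]'

```text
clock: 1.1
tool_pos: [0.3916, -0.3107, 0.3579]
orientation: [179.8, 0.0, -106.9]
force: [0.7, 1.1, -0.8]
opening: 0.07
gripper_force: 0.0
```

```bash
python3 - <<'E'
from h import *
go((.455,0,.36,-107.5),(.4532,.2842,.3,-107.5))
E
```

```text
t 1.1 [ 0.3916 -0.3107  0.3579] [ 1.7984e+02  3.0000e-02 -1.0688e+02] 70.0
[-315.7, 29.6, -1.8] [0.2, 0.0, 0.6]
[-587.1, 113.7, 58.6] [0.2, 0.0, 0.6]
```

>>> apply_moves --deltas '[{"fingers": 70, "delta_pos": [-50, 5, 0], "angular": [0, 0, 0.5]}, {"fingers": 70, "delta_pos": [-100, 10, 0], "angular": [0, 0, 0.5]}, {"fingers": 70, "delta_pos": [-150, 14, 0], "angular": [0, 0, 0.5]}, {"fingers": 70, "delta_pos": [-200, 18, 0], "angular": [0, 0, 0.5]}, {"fingers": 70, "delta_pos": [-250, 23, 0], "angular": [0, 0, 0.5]}, {"fingers": 70, "delta_pos": [-300, 28, 0], "angular": [0, 0, 0.5]}, {"fingers": 70, "delta_pos": [-348, 43, 5], "angular": [0, 0, 0.5]}, {"fingers": 70, "delta_pos": [-395, 58, 10], "angular": [0, 0, 0.5]}, {"fingers": 70, "delta_pos": [-441, 71, 15], "angular": [0, 0, 0.5]}, {"fingers": 70, "delta_pos": [-485, 83, 20], "angular": [0, 0, 0.5]}]'

```text
clock: 2.1
tool_pos: [0.4507, 0.1774, 0.3396]
orientation: [180.0, 0.0, -107.5]
force: [1.1, -0.3, 0.7]
opening: 0.0699
gripper_force: 0.0
```

```bash
python3 - <<'E'
from h import *
go((.4532,.2842,.18,-107.5))
E
```

```text
t 2.1 [0.4507 0.1774 0.3396] [ 1.8000e+02  2.0000e-02 -1.0745e+02] 69.9
[-102.6, 29.7, 159.6] [0.0, 0.0, 0.0]
```

>>> apply_moves --deltas '[{"fingers": 70, "delta_pos": [-40, 12, 15], "angular": [0, 0, 0]}, {"fingers": 70, "delta_pos": [-75, 22, 40], "angular": [0, 0, 0]}, {"fingers": 70, "delta_pos": [-100, 29, 75], "angular": [0, 0, 0]}, {"fingers": 70, "delta_pos": [-103, 30, 110], "angular": [0, 0, 0]}, {"fingers": 70, "delta_pos": [-103, 30, 140], "angular": [0, 0, 0]}, {"fingers": 70, "delta_pos": [-103, 30, 160], "angular": [0, 0, 0]}, {"fingers": 70, "delta_pos": [-103, 30, 160], "angular": [0, 0, 0]}]'

```text
clock: 2.8
tool_pos: [0.4521, 0.281, 0.1765]
orientation: [179.8, -0.3, -107.5]
force: [0.0, -0.5, -0.1]
opening: 0.07
gripper_force: 0.0
```

```bash
python3 - <<'E'
from h import *
go((.4532,.2842,.059,-107.5))
a=ctrl.snapshot("scene")[270:450,150:370,::-1];b=ctrl.snapshot("top")[200:340,140:340,::-1]
a=cv2.resize(a,(440,360),interpolation=3); b=cv2.resize(b,(514,360),interpolation=3)[:,:350]
cv2.imwrite("pics/m1.png",np.hstack([a,b]))
E
```

```text
t 2.8 [0.4521 0.281  0.1765] [ 179.83   -0.32 -107.51] 70.0
[-4.0, -0.4, 117.5] [0.2, -0.3, -0.0]
```

View pics/m1.png

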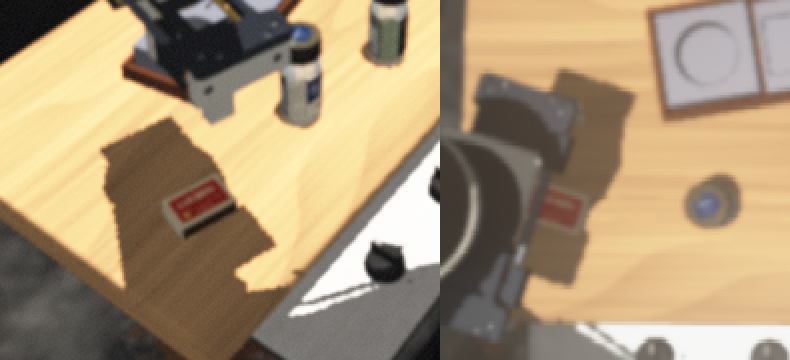

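The close view shows the gripper over the match box with the closing line across its short side. Going down.

>>> apply_moves --deltas '[{"fingers": 70, "delta_pos": [-2, 0, 30], "angular": [0, 0, 0]}, {"fingers": 70, "delta_pos": [-2, 0, 60], "angular": [0, 0, 0]}, {"fingers": 70, "delta_pos": [-2, 0, 90], "angular": [0, 0, 0]}, {"fingers": 70, "delta_pos": [-2, 0, 107], "angular": [0, 0, 0]}, {"fingers": 70, "delta_pos": [-2, 0, 114], "angular": [0, 0, 0]}, {"fingers": 70, "delta_pos": [-2, 0, 114], "angular": [0, 0, 0]}, {"fingers": 30, "delta_pos": [-2, 0, 114], "angular": [0, 0, 0]}, {"fingers": 30, "delta_pos": [-2, 0, 114], "angular": [0, 0, 0]}, {"fingers": 30, "delta_pos": [-2, 0, 114], "angular": [0, 0, 0]}, {"fingers": 30, "delta_pos": [-2, 0, 114], "angular": [0, 0, 0]}]'

```text
clock: 3.9
tool_pos: [0.4547, 0.2846, 0.0664]
orientation: [-180.0, 0.1, -107.5]
force: [-0.2, 0.1, -0.2]
opening: 0.0436
gripper_force: 0.0
```

```bash
python3 - <<'E'
from h import *
go((.4532,.2842,.16,-80.3),(.6073,.0561,.16,-80.3))
E
```

```text
t 3.9 [0.4547 0.2846 0.0664] [-1.7997e+02  6.0000e-02 -1.0750e+02] 43.6
[0.8, 1.2, -93.6] [-0.0, 0.1, -27.2]
[172.0, -214.3, -93.7] [-0.0, 0.1, -27.2]
```

>>> apply_moves --deltas '[{"fingers": 60, "delta_pos": [0, 0, 0], "angular": [0, 0, 0]}, {"fingers": 60, "delta_pos": [0, 0, 2], "angular": [0, 0, 0]}, {"fingers": 60, "delta_pos": [0, 0, 5], "angular": [0, 0, 0]}, {"fingers": 60, "delta_pos": [0, 0, 5], "angular": [0, 0, 0]}, {"fingers": 30, "delta_pos": [0, 0, 5], "angular": [0, 0, 0]}, {"fingers": 30, "delta_pos": [0, 0, 5], "angular": [0, 0, 0]}, {"fingers": 30, "delta_pos": [0, 0, 5], "angular": [0, 0, 0]}, {"fingers": 30, "delta_pos": [0, 0, 5], "angular": [0, 0, 0]}, {"fingers": 30, "delta_pos": [0, 0, 5], "angular": [0, 0, 0]}, {"fingers": 30, "delta_pos": [0, 0, 5], "angular": [0, 0, 0]}]'

```text
clock: 4.9
tool_pos: [0.4544, 0.2844, 0.0608]
orientation: [-180.0, 0.0, -107.5]
force: [0.6, 0.3, 0.2]
opening: 0.0304
gripper_force: 0.0
```

>>> apply_moves --deltas '[{"fingers": 30, "delta_pos": [0, 0, 0], "angular": [0, 0, 0]}, {"fingers": 30, "delta_pos": [0, 0, 0], "angular": [0, 0, 0]}, {"fingers": 30, "delta_pos": [0, 0, -10], "angular": [0, 0, 0]}, {"fingers": 30, "delta_pos": [0, 0, -30], "angular": [0, 0, 0]}, {"fingers": 30, "delta_pos": [0, 0, -60], "angular": [0, 0, -6]}, {"fingers": 30, "delta_pos": [0, 0, -90], "angular": [0, 0, -14]}, {"fingers": 30, "delta_pos": [0, 0, -100], "angular": [0, 0, -22]}, {"fingers": 30, "delta_pos": [0, 0, -100], "angular": [0, 0, -27.2]}]'

```text
clock: 5.7
tool_pos: [0.4555, 0.2853, 0.164]
orientation: [-179.8, 0.2, -80.0]
force: [0.1, 0.1, 0.0]
opening: 0.0301
gripper_force: 0.0
```

```bash
python3 - <<'E'
from h import *
go((.6073,.0561,.16,-80.3))
a=ctrl.snapshot("scene")[220:400,150:370,::-1];b=ctrl.snapshot("top")[200:340,140:340,::-1]
a=cv2.resize(a,(440,360),interpolation=3); b=cv2.resize(b,(514,360),interpolation=3)[:,:350]
cv2.imwrite("pics/m2.png",np.hstack([a,b]))
E
```

```text
t 5.7 [0.4555 0.2853 0.164 ] [-1.7978e+02  1.6000e-01 -7.9970e+01] 30.1
[252.2, -109.6, 3.7] [-0.2, 0.2, 0.3]
```

View pics/m2.png

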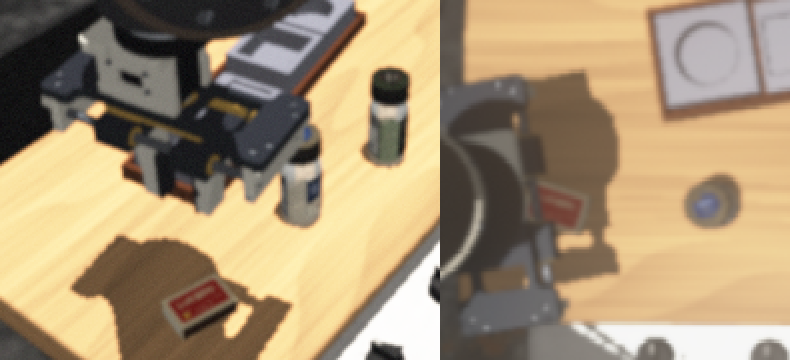

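The picture shows the match box still on the board at crop (200,305), so the fingers closed above it. I'll project the TCP into the picture to check heights.

```bash
cat >> h.py <<'E'
def proj(n,P):
    p=ctrl.camera_params(n);q=np.linalg.inv(p['cam_to_world'])@[*P,1]
    K=np.array([[p['fx'],0,p['cx']],[0,p['fy'],p['cy']],[0,0,1.]])
    return cv2.projectPoints(np.array([[q[0],-q[1],-q[2]]]),np.zeros(3),np.zeros(3),K,p['dist_coeffs'])[0].ravel().round(1)
E
python3 - <<'E'
from h import *
o=ctrl.get_obs(); P=o['tool_pos']; y=R.from_euler('xyz',o['orientation'],degrees=True).as_matrix()[:,1]
for s in(-.015,0,.015): print(proj("scene",P+s*y))
print("box",proj("scene",(.4532,.2842,.067)),proj("top",(.4532,.2842,.067)))
go((.4532,.2842,.09,-107.5))
E
```

```text
[237.5 329.3]
[245.1 332.3]
[252.8 335.3]
box [250.1 370.5] [184.7 279.4]
t 5.8 [0.4546 0.2846 0.162 ] [-1.7993e+02  7.0000e-02 -8.0230e+01] 30.1
[0.2, 1.6, 72.0] [-0.1, 0.1, 27.3]
```

>>> apply_moves --deltas '[{"fingers": 50, "delta_pos": [0, 0, 30], "angular": [0, 0, 8]}, {"fingers": 50, "delta_pos": [0, 0, 60], "angular": [0, 0, 16]}, {"fingers": 50, "delta_pos": [0, 0, 80], "angular": [0, 0, 24]}, {"fingers": 50, "delta_pos": [0, 0, 95], "angular": [0, 0, 27.3]}, {"fingers": 50, "delta_pos": [0, 0, 103], "angular": [0, 0, 27.3]}, {"fingers": 50, "delta_pos": [0, 0, 107], "angular": [0, 0, 27.3]}, {"fingers": 50, "delta_pos": [0, 0, 107], "angular": [0, 0, 27.3]}, {"fingers": 50, "delta_pos": [0, 0, 107], "angular": [0, 0, 27.3]}]'

```text
clock: 6.6
tool_pos: [0.4548, 0.2847, 0.0545]
orientation: [-180.0, 0.1, -107.6]
force: [-0.2, 0.2, 1.1]
opening: 0.0499
gripper_force: 0.0
```

```bash
python3 - <<'E'
from h import *
o=ctrl.get_obs(); P=o['tool_pos']; y=R.from_euler('xyz',o['orientation'],degrees=True).as_matrix()[:,1]
print(P,o['opening'],[proj("scene",P+s*y) for s in (-.025,0,.025)])
a=ctrl.snapshot("scene")[300:420,180:330,::-1]
cv2.imwrite("pics/m3.png",cv2.resize(a,None,fx=4,fy=4,interpolation=3))
E
```

```text
[0.45483471 0.2847279  0.05449679] 0.049931677677209074 [array([242.9, 365.9]), array([249.8, 374.9]), array([256.9, 384.1])]
```

View pics/m3.png

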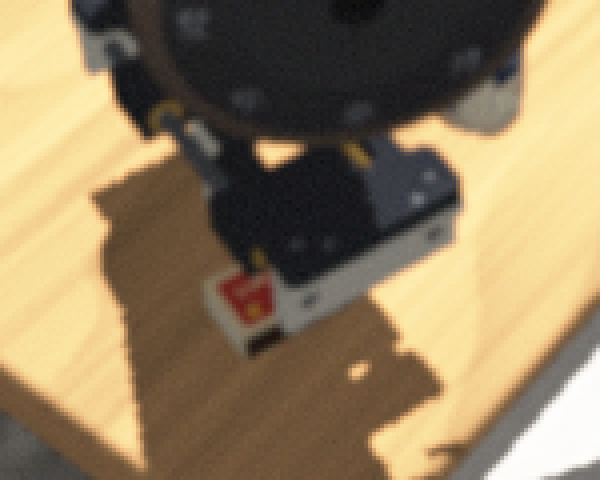

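The near finger sits beside the box at about crop (290,320), with its tip only around box-top height. Lowering further while watching the force.

>>> apply_moves --deltas '[{"fingers": 50, "delta_pos": [0, 0, 2], "angular": [0, 0, 0]}, {"fingers": 50, "delta_pos": [0, 0, 4], "angular": [0, 0, 0]}, {"fingers": 50, "delta_pos": [0, 0, 6], "angular": [0, 0, 0]}, {"fingers": 50, "delta_pos": [0, 0, 6], "angular": [0, 0, 0]}, {"fingers": 30, "delta_pos": [0, 0, 6], "angular": [0, 0, 0]}, {"fingers": 30, "delta_pos": [0, 0, 6], "angular": [0, 0, 0]}, {"fingers": 30, "delta_pos": [0, 0, 6], "angular": [0, 0, 0]}, {"fingers": 30, "delta_pos": [0, 0, 6], "angular": [0, 0, 0]}]'

```text
clock: 7.45
tool_pos: [0.4544, 0.2843, 0.0478]
orientation: [-180.0, 0.0, -107.6]
force: [-0.0, -0.1, -0.6]
opening: 0.0305
gripper_force: 0.0
```

>>> apply_moves --deltas '[{"fingers": 20, "delta_pos": [0, 0, -30], "angular": [0, 0, 0]}, {"fingers": 0, "delta_pos": [0, 0, -70], "angular": [0, 0, 0]}, {"fingers": 0, "delta_pos": [0, 0, -100], "angular": [0, 0, 0]}, {"fingers": 0, "delta_pos": [0, 0, -112], "angular": [0, 0, 0]}, {"fingers": 0, "delta_pos": [0, 0, -112], "angular": [0, 0, 0]}, {"fingers": 0, "delta_pos": [0, 0, -112], "angular": [0, 0, 0]}]'

```text
clock: 8.05
tool_pos: [0.4539, 0.284, 0.1589]
orientation: [180.0, -0.0, -107.6]
force: [-0.4, 0.0, 0.0]
opening: 0.0004
gripper_force: 0.0
```

```bash
python3 - <<'E'
from h import *
o=ctrl.get_obs(); P=o['tool_pos']; y=R.from_euler('xyz',o['orientation'],degrees=True).as_matrix()[:,1]
print(P,o['opening'],proj("scene",P),proj("scene",P+[0,0,.02]))
a=ctrl.snapshot("scene")[250:400,160:360,::-1]
cv2.imwrite("pics/m4.png",cv2.resize(a,None,fx=4,fy=4,interpolation=3))
E
```

```text
[0.45387807 0.28400825 0.15885031] 0.00037614172252388445 [245.8 333.6] [244.8 325. ]
```

View pics/m4.png

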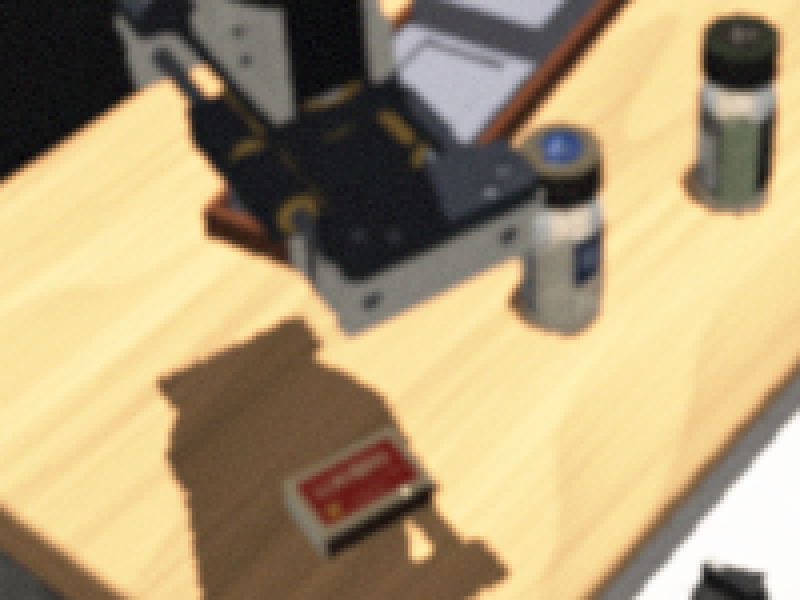

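The picture shows the gripper body's end plate hiding the fingertips. I'll find the heights by touch instead, lowering the shut fingers gently towards the box top.

>>> apply_moves --deltas '[{"fingers": 0, "delta_pos": [0, 0, 35], "angular": [0, 0, 0]}, {"fingers": 0, "delta_pos": [0, 0, 65], "angular": [0, 0, 0]}, {"fingers": 0, "delta_pos": [0, 0, 82], "angular": [0, 0, 0]}, {"fingers": 0, "delta_pos": [0, 0, 86], "angular": [0, 0, 0]}, {"fingers": 0, "delta_pos": [0, 0, 88], "angular": [0, 0, 0]}, {"fingers": 0, "delta_pos": [0, 0, 90], "angular": [0, 0, 0]}, {"fingers": 0, "delta_pos": [0, 0, 92], "angular": [0, 0, 0]}, {"fingers": 0, "delta_pos": [0, 0, 94], "angular": [0, 0, 0]}, {"fingers": 0, "delta_pos": [0, 0, 94], "angular": [0, 0, 0]}]'

```text
clock: 9.0
tool_pos: [0.4545, 0.2844, 0.066]
orientation: [-180.0, 0.0, -107.6]
force: [-0.2, -1.0, 0.5]
opening: 0.0005
gripper_force: 0.0
```

>>> apply_moves --deltas '[{"fingers": 0, "delta_pos": [0, 0, 2], "angular": [0, 0, 0]}, {"fingers": 0, "delta_pos": [0, 0, 4], "angular": [0, 0, 0]}, {"fingers": 0, "delta_pos": [0, 0, 6], "angular": [0, 0, 0]}, {"fingers": 0, "delta_pos": [0, 0, 8], "angular": [0, 0, 0]}, {"fingers": 0, "delta_pos": [0, 0, 10], "angular": [0, 0, 0]}, {"fingers": 0, "delta_pos": [0, 0, 11], "angular": [0, 0, 0]}, {"fingers": 0, "delta_pos": [0, 0, 12], "angular": [0, 0, 0]}, {"fingers": 0, "delta_pos": [0, 0, 12], "angular": [0, 0, 0]}]'

```text
clock: 9.8
tool_pos: [0.4544, 0.2843, 0.0536]
orientation: [180.0, -0.0, -107.6]
force: [0.8, 0.9, 1.0]
opening: 0.0002
gripper_force: 0.0
```

>>> apply_moves --deltas '[{"fingers": 0, "delta_pos": [0, 0, 2], "angular": [0, 0, 0]}, {"fingers": 0, "delta_pos": [0, 0, 4], "angular": [0, 0, 0]}, {"fingers": 0, "delta_pos": [0, 0, 6], "angular": [0, 0, 0]}, {"fingers": 0, "delta_pos": [0, 0, 7], "angular": [0, 0, 0]}, {"fingers": 0, "delta_pos": [0, 0, 8], "angular": [0, 0, 0]}, {"fingers": 0, "delta_pos": [0, 0, 9], "angular": [0, 0, 0]}, {"fingers": 0, "delta_pos": [0, 0, 10], "angular": [0, 0, 0]}, {"fingers": 0, "delta_pos": [0, 0, 10], "angular": [0, 0, 0]}]'

```text
clock: 10.6
tool_pos: [0.4544, 0.2843, 0.0437]
orientation: [180.0, -0.0, -107.6]
force: [0.5, -0.2, 0.4]
opening: 0.0007
gripper_force: 0.0
```

>>> apply_moves --deltas '[{"fingers": 0, "delta_pos": [0, 0, 1], "angular": [0, 0, 0]}, {"fingers": 0, "delta_pos": [0, 0, 2], "angular": [0, 0, 0]}, {"fingers": 0, "delta_pos": [0, 0, 3], "angular": [0, 0, 0]}, {"fingers": 0, "delta_pos": [0, 0, 4], "angular": [0, 0, 0]}, {"fingers": 0, "delta_pos": [0, 0, 5], "angular": [0, 0, 0]}, {"fingers": 0, "delta_pos": [0, 0, 6], "angular": [0, 0, 0]}, {"fingers": 0, "delta_pos": [0, 0, 7], "angular": [0, 0, 0]}, {"fingers": 0, "delta_pos": [0, 0, 8], "angular": [0, 0, 0]}]'

```text
clock: 11.4
tool_pos: [0.4547, 0.2845, 0.0409]
orientation: [-179.9, 0.1, -107.5]
force: [-24.3, -8.7, 63.8]
opening: 0.0004
gripper_force: 32.0
```

```bash
python3 - <<'E'
from h import *
o=ctrl.get_obs(); print(o['tool_pos'],o['force'],o['opening'])
a=ctrl.snapshot("scene")[230:400,160:370,::-1]
cv2.imwrite("pics/m5.png",cv2.resize(a,None,fx=3.5,fy=3.5,interpolation=3))
print(proj("scene",o['tool_pos']))
# fit of reading: board edges at various z, compare knob/counter heights
E
```

```text
[0.45469242 0.28449283 0.04091901] [-24.25482055  -8.72253582  63.84624623] 0.00039762928163691944
[250.5 379.8]
```

View pics/m5.png

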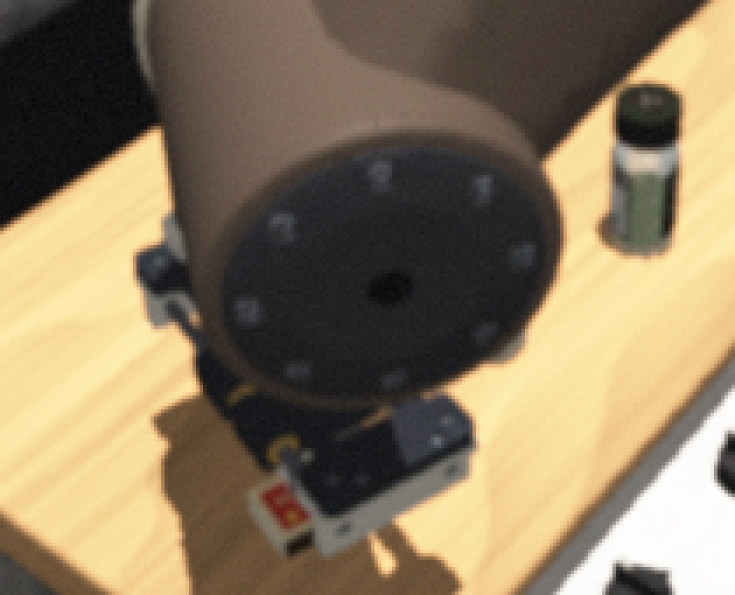

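Contact at last, at tool z ≈ 0.041 (64 N), about 25 mm lower than the camera height of the box top. The box lies unmoved. I'll lift, turn so the tips are visible, and measure the offset between tip and cameras.

>>> apply_moves --deltas '[{"fingers": 0, "delta_pos": [0, 0, -15], "angular": [0, 0, 0]}, {"fingers": 0, "delta_pos": [0, 0, -50], "angular": [0, 0, -8]}, {"fingers": 0, "delta_pos": [0, 0, -95], "angular": [0, 0, -16]}, {"fingers": 0, "delta_pos": [0, 0, -125], "angular": [0, 0, -24]}, {"fingers": 0, "delta_pos": [0, 0, -140], "angular": [0, 0, -32]}, {"fingers": 0, "delta_pos": [0, 0, -140], "angular": [0, 0, -40]}, {"fingers": 0, "delta_pos": [0, 0, -140], "angular": [0, 0, -48]}, {"fingers": 0, "delta_pos": [0, 0, -140], "angular": [0, 0, -50]}, {"fingers": 0, "delta_pos": [0, 0, -140], "angular": [0, 0, -50]}]'

```text
clock: 12.35
tool_pos: [0.4544, 0.2843, 0.1758]
orientation: [-180.0, 0.0, -57.6]
force: [0.1, 0.3, 0.6]
opening: 0.0005
gripper_force: 0.0
```

```bash
python3 - <<'E'
from h import *
o=ctrl.get_obs(); print(o['tool_pos'],o['orientation'],o['force'],o['opening'])
a=ctrl.snapshot("scene")[230:400,160:370,::-1]
cv2.imwrite("pics/m6.png",cv2.resize(a,None,fx=3.5,fy=3.5,interpolation=3))
for z in(0,.01,.02,.03):print((proj("scene",o['tool_pos']+[0,0,z])-[160,230])*3.5)
E
```

```text
[0.45435547 0.28429197 0.17575481] [-1.79997820e+02  3.43655359e-03 -5.75794980e+01] [0.11128844 0.34955513 0.5546011 ] 0.0004817426885954422
[296.45 337.05]
[294.7  321.65]
[292.95 305.9 ]
[290.85 290.15]
```

View pics/m6.png

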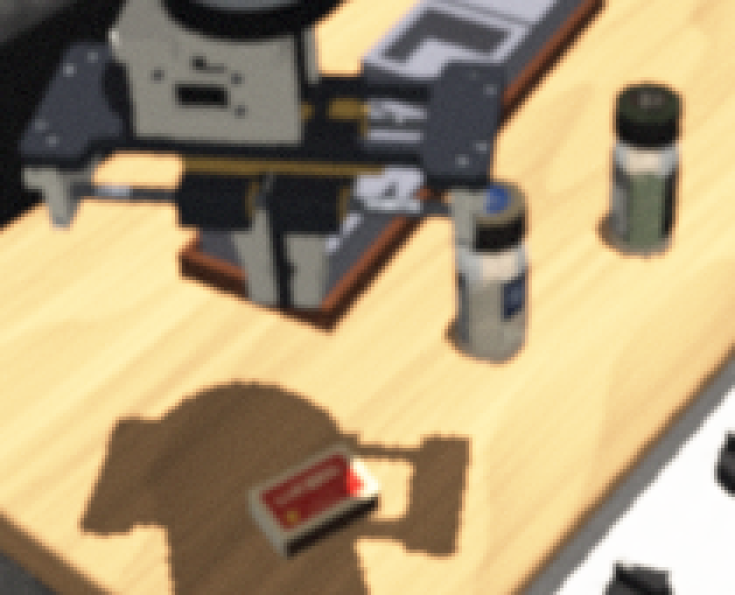

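Shut fingertips appear at crop (285,303), against (296,337) for the projected TCP. So camera z ≈ tool z + 24 mm, with about 4 mm lateral offset. Re-measuring the box by colour against the first picture.

```bash
python3 - <<'E'
from h import *
def m(img,box):
    x0,y0,x1,y1=box; h=cv2.cvtColor(img[y0:y1,x0:x1],cv2.COLOR_BGR2HSV)
    k=((h[...,0]<7)|(h[...,0]>170))&(h[...,1]>130)&(h[...,2]>60); p=np.argwhere(k)[:,::-1].astype(np.float32)
    return p.mean(0)+[x0,y0],len(p),cv2.minAreaRect(p)[1:]
a0=cv2.imread("pics/scene0.png");a1=np.ascontiguousarray(ctrl.snapshot("scene")[:,:,::-1])
b=(225,350,275,395); u0,u1=m(a0,b),m(a1,b); print(u0,u1)
for u in(u0,u1):print(plane("scene",u[0],.067)[:2])
b0=cv2.imread("pics/top0.png"); t=m(b0,(165,265,207,297)); print(t,plane("top",t[0],.067)[:2])
go((.451,.2825,.034,-107.5))
E
```

```text
(array([249.89473724, 369.83684158]), 190, ((11.039752960205078, 25.736848831176758), 61.69924545288086)) (array([249.18400002, 369.82799911]), 250, ((12.521980285644531, 26.385602951049805), 63.43495178222656))
[0.45451734 0.2833847 ]
[0.45553661 0.28412073]
(array([184.74528313, 280.820755  ]), 106, ((17.708751678466797, 9.803058624267578), 18.43494987487793)) [0.44984755 0.28399904]
t 12.4 [0.4544 0.2843 0.1757] [179.99   0.   -57.68] 0.4
[-0.3, 3.8, 141.7] [0.0, -0.0, 49.8]
```

>>> apply_moves --deltas '[{"fingers": 65, "delta_pos": [0, 4, 20], "angular": [0, 0, 8]}, {"fingers": 65, "delta_pos": [0, 4, 50], "angular": [0, 0, 16]}, {"fingers": 65, "delta_pos": [0, 4, 80], "angular": [0, 0, 24]}, {"fingers": 65, "delta_pos": [0, 4, 95], "angular": [0, 0, 32]}, {"fingers": 65, "delta_pos": [0, 4, 105], "angular": [0, 0, 40]}, {"fingers": 65, "delta_pos": [0, 4, 115], "angular": [0, 0, 48]}, {"fingers": 65, "delta_pos": [0, 4, 125], "angular": [0, 0, 50]}, {"fingers": 65, "delta_pos": [0, 4, 133], "angular": [0, 0, 50]}, {"fingers": 65, "delta_pos": [0, 4, 140], "angular": [0, 0, 50]}, {"fingers": 65, "delta_pos": [0, 4, 140], "angular": [0, 0, 50]}]'

```text
clock: 13.45
tool_pos: [0.4507, 0.2817, 0.0349]
orientation: [180.0, -0.1, -107.6]
force: [-0.8, -0.1, -0.1]
opening: 0.0647
gripper_force: 0.0
```

>>> apply_moves --deltas '[{"fingers": 30, "delta_pos": [0, 0, 0], "angular": [0, 0, 0]}, {"fingers": 30, "delta_pos": [0, 0, 0], "angular": [0, 0, 0]}, {"fingers": 30, "delta_pos": [0, 0, 0], "angular": [0, 0, 0]}, {"fingers": 30, "delta_pos": [0, 0, 0], "angular": [0, 0, 0]}, {"fingers": 30, "delta_pos": [0, 0, 0], "angular": [0, 0, 0]}, {"fingers": 30, "delta_pos": [0, 0, 0], "angular": [0, 0, 0]}]'

```text
clock: 14.05
tool_pos: [0.4512, 0.2824, 0.0361]
orientation: [-180.0, 0.0, -107.6]
force: [-0.7, -0.0, 3.3]
opening: 0.0373
gripper_force: 30.0
```

Gripped at 37.3 mm, the box's width. Lifting and carrying it to the bay.

```bash
python3 - <<'E'
from h import *
go((.451,.2825,.12,-107.5),(.6052,.0544,.12,-80.3))
E
```

```text
t 14.1 [0.4512 0.2824 0.0361] [-1.7999e+02  3.0000e-02 -1.0759e+02] 37.3
[-0.1, 0.2, -83.9] [-0.0, 0.0, -0.1]
[170.8, -215.7, -83.9] [-0.0, 0.0, -27.3]
```

>>> apply_moves --deltas '[{"fingers": 30, "delta_pos": [0, 0, -15], "angular": [0, 0, 0]}, {"fingers": 30, "delta_pos": [0, 0, -45], "angular": [0, 0, 0]}, {"fingers": 30, "delta_pos": [10, -12, -80], "angular": [0, 0, -3]}, {"fingers": 30, "delta_pos": [35, -45, -100], "angular": [0, 0, -8]}, {"fingers": 30, "delta_pos": [60, -76, -110], "angular": [0, 0, -13]}, {"fingers": 30, "delta_pos": [88, -111, -110], "angular": [0, 0, -18]}, {"fingers": 30, "delta_pos": [115, -145, -110], "angular": [0, 0, -23]}, {"fingers": 30, "delta_pos": [140, -176, -110], "angular": [0, 0, -27.3]}, {"fingers": 30, "delta_pos": [160, -202, -105], "angular": [0, 0, -27.3]}, {"fingers": 30, "delta_pos": [171, -216, -95], "angular": [0, 0, -27.3]}]'

```text
clock: 15.05
tool_pos: [0.6068, 0.0517, 0.131]
orientation: [-179.9, -0.0, -80.4]
force: [-0.4, 0.4, -0.3]
opening: 0.0376
gripper_force: 30.0
```

>>> apply_moves --deltas '[{"fingers": 30, "delta_pos": [0, 0, 20], "angular": [0, 0, 0]}, {"fingers": 30, "delta_pos": [0, 0, 40], "angular": [0, 0, 0]}, {"fingers": 30, "delta_pos": [0, 0, 52], "angular": [0, 0, 0]}, {"fingers": 30, "delta_pos": [0, 0, 52], "angular": [0, 0, 0]}]'

```text
clock: 15.45
tool_pos: [0.6039, 0.0535, 0.0769]
orientation: [179.8, -0.0, -80.3]
force: [0.4, 0.2, 0.7]
opening: 0.0375
gripper_force: 30.0
```

```bash
python3 - <<'E'
from h import *
go((.6052,.0544,.055,-80.3))
a=ctrl.snapshot("scene")[190:340,190:370,::-1]
cv2.imwrite("pics/m7.png",cv2.resize(a,None,fx=4,fy=4,interpolation=3))
E
```

```text
t 15.4 [0.6039 0.0535 0.0769] [ 1.798e+02 -3.000e-02 -8.031e+01] 37.5
[-0.7, -1.5, 21.9] [0.2, -0.0, -0.0]
```

View pics/m7.png

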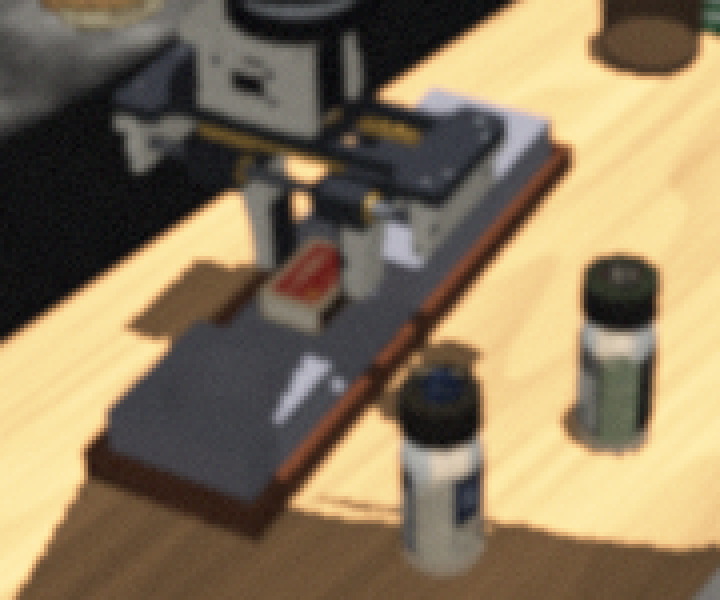

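The box is held level over the flat bay (crop (305,270)). Lowering gently to contact.

>>> apply_moves --deltas '[{"fingers": 30, "delta_pos": [0, 0, 8], "angular": [0, 0, 0]}, {"fingers": 30, "delta_pos": [0, 0, 16], "angular": [0, 0, 0]}, {"fingers": 30, "delta_pos": [0, 0, 20], "angular": [0, 0, 0]}, {"fingers": 30, "delta_pos": [0, 0, 22], "angular": [0, 0, 0]}, {"fingers": 30, "delta_pos": [0, 0, 23], "angular": [0, 0, 0]}, {"fingers": 30, "delta_pos": [0, 0, 24], "angular": [0, 0, 0]}, {"fingers": 30, "delta_pos": [0, 0, 24], "angular": [0, 0, 0]}]'

```text
clock: 16.2
tool_pos: [0.6053, 0.0539, 0.0548]
orientation: [-180.0, 0.0, -80.3]
force: [0.5, -0.6, -0.2]
opening: 0.0377
gripper_force: 30.0
```

>>> apply_moves --deltas '[{"fingers": 30, "delta_pos": [0, 0, 1], "angular": [0, 0, 0]}, {"fingers": 30, "delta_pos": [0, 0, 2], "angular": [0, 0, 0]}, {"fingers": 30, "delta_pos": [0, 0, 3], "angular": [0, 0, 0]}, {"fingers": 30, "delta_pos": [0, 0, 4], "angular": [0, 0, 0]}, {"fingers": 30, "delta_pos": [0, 0, 4], "angular": [0, 0, 0]}]'

```text
clock: 16.7
tool_pos: [0.6051, 0.0539, 0.0506]
orientation: [180.0, -0.0, -80.3]
force: [0.4, 0.1, -0.1]
opening: 0.0375
gripper_force: 30.0
```

>>> apply_moves --deltas '[{"fingers": 30, "delta_pos": [0, 0, 1], "angular": [0, 0, 0]}, {"fingers": 30, "delta_pos": [0, 0, 2], "angular": [0, 0, 0]}, {"fingers": 30, "delta_pos": [0, 0, 3], "angular": [0, 0, 0]}, {"fingers": 30, "delta_pos": [0, 0, 4], "angular": [0, 0, 0]}, {"fingers": 30, "delta_pos": [0, 0, 4], "angular": [0, 0, 0]}]'

```text
clock: 17.2
tool_pos: [0.6054, 0.0539, 0.049]
orientation: [-179.9, -0.0, -80.3]
force: [-7.6, 1.2, 18.5]
opening: 0.0372
gripper_force: 30.0
```

>>> apply_moves --deltas '[{"fingers": 30, "delta_pos": [0, 0, -2], "angular": [0, 0, 0]}, {"fingers": 50, "delta_pos": [0, 0, -2], "angular": [0, 0, 0]}, {"fingers": 50, "delta_pos": [0, 0, -2], "angular": [0, 0, 0]}, {"fingers": 50, "delta_pos": [0, 0, -8], "angular": [0, 0, 0]}, {"fingers": 60, "delta_pos": [0, 0, -35], "angular": [0, 0, 0]}, {"fingers": 70, "delta_pos": [0, 0, -80], "angular": [0, 0, 0]}, {"fingers": 80, "delta_pos": [0, 0, -125], "angular": [0, 0, 0]}, {"fingers": 80, "delta_pos": [0, 0, -150], "angular": [0, 0, 0]}, {"fingers": 80, "delta_pos": [0, 0, -150], "angular": [0, 0, 0]}]'

```text
clock: 18.1
tool_pos: [0.6077, 0.0543, 0.2019]
orientation: [-179.6, 0.0, -80.3]
force: [0.0, 0.0, 0.1]
opening: 0.0794
gripper_force: 0.0
```

```bash
python3 - <<'E'
from h import *
go((.4545,.1335,.2,-80.3),(.4545,.1335,.08,-80.3))
a=np.ascontiguousarray(ctrl.snapshot("scene")[190:340,190:340,::-1])
b=np.ascontiguousarray(ctrl.snapshot("top")[170:260,210:400,::-1])
cv2.imwrite("pics/m8.png",np.hstack([cv2.resize(a,(400,400),interpolation=3),cv2.resize(b,(400,190),interpolation=3)] if 0 else [cv2.resize(a,(400,400),interpolation=3),cv2.copyMakeBorder(cv2.resize(b,(400,190),interpolation=3),0,210,0,0,0)]))
E
```

```text
t 18.1 [0.6077 0.0543 0.2019] [-1.7955e+02  3.0000e-02 -8.0270e+01] 79.4
[-103.9, 137.6, 0.9] [-0.4, 0.0, 0.0]
[-103.8, 138.5, 120.9] [-0.4, 0.0, 0.0]
```

View pics/m8.png

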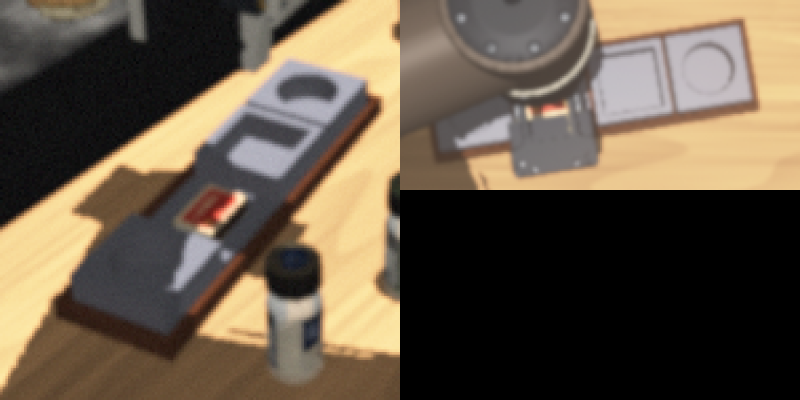

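The box sits in the flat bay (scene crop (212,210)). Now the blue spice jar.

>>> apply_moves --deltas '[{"fingers": 80, "delta_pos": [-20, 27, 0], "angular": [0, 0, 0]}, {"fingers": 80, "delta_pos": [-48, 64, 0], "angular": [0, 0, 0]}, {"fingers": 80, "delta_pos": [-76, 101, 0], "angular": [0, 0, 0]}, {"fingers": 80, "delta_pos": [-97, 129, 0], "angular": [0, 0, 0]}, {"fingers": 80, "delta_pos": [-104, 138, 10], "angular": [0, 0, 0]}, {"fingers": 80, "delta_pos": [-104, 138, 35], "angular": [0, 0, 0]}, {"fingers": 80, "delta_pos": [-104, 138, 65], "angular": [0, 0, 0]}, {"fingers": 80, "delta_pos": [-104, 138, 95], "angular": [0, 0, 0]}, {"fingers": 80, "delta_pos": [-104, 138, 115], "angular": [0, 0, 0]}, {"fingers": 80, "delta_pos": [-104, 138, 119], "angular": [0, 0, 0]}]'

```text
clock: 19.2
tool_pos: [0.4492, 0.1315, 0.0744]
orientation: [179.6, -0.2, -80.3]
force: [0.1, 0.7, -0.1]
opening: 0.0799
gripper_force: 0.0
```

>>> apply_moves --deltas '[{"fingers": 80, "delta_pos": [0, 0, 0], "angular": [0, 0, 0]}, {"fingers": 60, "delta_pos": [0, 0, 0], "angular": [0, 0, 0]}, {"fingers": 50, "delta_pos": [0, 0, 0], "angular": [0, 0, 0]}, {"fingers": 35, "delta_pos": [0, 0, 0], "angular": [0, 0, 0]}, {"fingers": 35, "delta_pos": [0, 0, 0], "angular": [0, 0, 0]}, {"fingers": 35, "delta_pos": [0, 0, 0], "angular": [0, 0, 0]}, {"fingers": 35, "delta_pos": [0, 0, 0], "angular": [0, 0, 0]}, {"fingers": 35, "delta_pos": [0, 0, 0], "angular": [0, 0, 0]}]'

```text
clock: 20.0
tool_pos: [0.4522, 0.1334, 0.0782]
orientation: [-179.9, 0.0, -80.3]
force: [0.7, -0.2, 2.9]
opening: 0.041
gripper_force: 29.6
```

```bash
python3 - <<'E'
from h import *
go((.5901,.1421,.16,-80.3),(.5901,.1421,.13,-80.3))
E
```

```text
t 20.0 [0.4522 0.1334 0.0782] [-1.7994e+02  2.0000e-02 -8.0290e+01] 41.0
[14.7, -137.5, -81.7] [-0.1, 0.0, 0.0]
[14.7, -137.4, -51.7] [-0.1, 0.0, 0.0]
```

Gripped at 41 mm. Carrying it to the +y round well.

>>> apply_moves --deltas '[{"fingers": 30, "delta_pos": [0, 0, -10], "angular": [0, 0, 0]}, {"fingers": 30, "delta_pos": [0, 0, -35], "angular": [0, 0, 0]}, {"fingers": 30, "delta_pos": [1, -10, -65], "angular": [0, 0, 0]}, {"fingers": 30, "delta_pos": [4, -35, -82], "angular": [0, 0, 0]}, {"fingers": 30, "delta_pos": [7, -65, -85], "angular": [0, 0, 0]}, {"fingers": 30, "delta_pos": [10, -95, -85], "angular": [0, 0, 0]}, {"fingers": 30, "delta_pos": [13, -120, -85], "angular": [0, 0, 0]}, {"fingers": 30, "delta_pos": [15, -135, -82], "angular": [0, 0, 0]}, {"fingers": 30, "delta_pos": [15, -138, -75], "angular": [0, 0, 0]}, {"fingers": 30, "delta_pos": [15, -138, -68], "angular": [0, 0, 0]}]'

```text
clock: 21.0
tool_pos: [0.5895, 0.1414, 0.1447]
orientation: [179.9, -0.0, -80.3]
force: [-0.1, -0.1, -1.7]
opening: 0.041
gripper_force: 29.6
```

>>> apply_moves --deltas '[{"fingers": 30, "delta_pos": [0, 0, 0], "angular": [0, 0, 0]}, {"fingers": 30, "delta_pos": [0, 0, 0], "angular": [0, 0, 0]}]'

```text
clock: 21.2
tool_pos: [0.5893, 0.1415, 0.1457]
orientation: [180.0, -0.0, -80.3]
force: [0.4, 0.7, -2.0]
opening: 0.0408
gripper_force: 29.6
```

```bash
python3 - <<'E'
from h import *
go((.5901,.1421,.1,-80.3))
print(proj("scene",(.5923,.1436,.0925)),proj("top",(.5923,.1436,.0925)))
E
```

```text
t 21.2 [0.5893 0.1415 0.1457] [ 1.7996e+02 -1.0000e-02 -8.0280e+01] 40.8
[-0.5, -0.9, 45.7] [0.0, -0.0, 0.0]
[245.8 286.9] [243.2 220.3]
```

>>> apply_moves --deltas '[{"fingers": 30, "delta_pos": [0, -1, 8], "angular": [0, 0, 0]}, {"fingers": 30, "delta_pos": [0, -1, 16], "angular": [0, 0, 0]}, {"fingers": 30, "delta_pos": [0, -1, 22], "angular": [0, 0, 0]}, {"fingers": 30, "delta_pos": [0, -1, 26], "angular": [0, 0, 0]}, {"fingers": 30, "delta_pos": [0, -1, 29], "angular": [0, 0, 0]}, {"fingers": 30, "delta_pos": [0, -1, 32], "angular": [0, 0, 0]}, {"fingers": 30, "delta_pos": [0, -1, 32], "angular": [0, 0, 0]}]'

```text
clock: 21.9
tool_pos: [0.5911, 0.1417, 0.1133]
orientation: [180.0, -0.0, -80.3]
force: [-0.1, 0.1, -1.1]
opening: 0.0407
gripper_force: 29.6
```

In the bore without contact. Down to the floor.

>>> apply_moves --deltas '[{"fingers": 30, "delta_pos": [0, 0, 5], "angular": [0, 0, 0]}, {"fingers": 30, "delta_pos": [0, 0, 10], "angular": [0, 0, 0]}, {"fingers": 30, "delta_pos": [0, 0, 15], "angular": [0, 0, 0]}, {"fingers": 30, "delta_pos": [0, 0, 18], "angular": [0, 0, 0]}, {"fingers": 30, "delta_pos": [0, 0, 20], "angular": [0, 0, 0]}, {"fingers": 30, "delta_pos": [0, 0, 21], "angular": [0, 0, 0]}, {"fingers": 30, "delta_pos": [0, 0, 21], "angular": [0, 0, 0]}]'

```text
clock: 22.6
tool_pos: [0.5912, 0.1418, 0.0927]
orientation: [180.0, -0.0, -80.3]
force: [-0.4, 0.0, -1.7]
opening: 0.041
gripper_force: 29.6
```

>>> apply_moves --deltas '[{"fingers": 30, "delta_pos": [0, 0, 1], "angular": [0, 0, 0]}, {"fingers": 30, "delta_pos": [0, 0, 2], "angular": [0, 0, 0]}, {"fingers": 30, "delta_pos": [0, 0, 2], "angular": [0, 0, 0]}]'

```text
clock: 22.9
tool_pos: [0.5917, 0.1419, 0.0911]
orientation: [-179.9, 0.0, -80.3]
force: [1.1, -0.3, -0.2]
opening: 0.0405
gripper_force: 29.7
```

>>> apply_moves --deltas '[{"fingers": 30, "delta_pos": [0, 0, 1], "angular": [0, 0, 0]}, {"fingers": 30, "delta_pos": [0, 0, 1], "angular": [0, 0, 0]}, {"fingers": 46, "delta_pos": [0, 0, 1], "angular": [0, 0, 0]}, {"fingers": 60, "delta_pos": [0, 0, 1], "angular": [0, 0, 0]}, {"fingers": 80, "delta_pos": [0, 0, 1], "angular": [0, 0, 0]}, {"fingers": 80, "delta_pos": [0, 0, 1], "angular": [0, 0, 0]}, {"fingers": 80, "delta_pos": [0, 0, -10], "angular": [0, 0, 0]}, {"fingers": 80, "delta_pos": [0, 0, -40], "angular": [0, 0, 0]}, {"fingers": 80, "delta_pos": [0, 0, -80], "angular": [0, 0, 0]}, {"fingers": 80, "delta_pos": [0, 0, -115], "angular": [0, 0, 0]}]'

```text
clock: 23.9
tool_pos: [0.5913, 0.1417, 0.2083]
orientation: [-180.0, -0.0, -80.3]
force: [0.7, 1.1, 0.7]
opening: 0.0799
gripper_force: 0.0
```

```bash
python3 - <<'E'
from h import *
go((.4352,.0105,.21,-80.3),(.4352,.0105,.08,-80.3))
E
```

```text
t 23.9 [0.5913 0.1417 0.2083] [-1.7997e+02 -1.0000e-02 -8.0290e+01] 79.9
[103.0, 176.0, -1.8] [-0.0, -0.0, 0.0]
[102.9, 176.0, 128.2] [-0.0, -0.0, 0.0]
```

>>> apply_moves --deltas '[{"fingers": 80, "delta_pos": [15, 26, 0], "angular": [0, 0, 0]}, {"fingers": 80, "delta_pos": [36, 62, 0], "angular": [0, 0, 0]}, {"fingers": 80, "delta_pos": [60, 103, 0], "angular": [0, 0, 0]}, {"fingers": 80, "delta_pos": [82, 140, 0], "angular": [0, 0, 0]}, {"fingers": 80, "delta_pos": [98, 167, 5], "angular": [0, 0, 0]}, {"fingers": 80, "delta_pos": [103, 176, 25], "angular": [0, 0, 0]}, {"fingers": 80, "delta_pos": [103, 176, 55], "angular": [0, 0, 0]}, {"fingers": 80, "delta_pos": [103, 176, 90], "angular": [0, 0, 0]}, {"fingers": 80, "delta_pos": [103, 176, 118], "angular": [0, 0, 0]}, {"fingers": 80, "delta_pos": [103, 176, 128], "angular": [0, 0, 0]}]'

```text
clock: 24.9
tool_pos: [0.4336, 0.01, 0.0762]
orientation: [179.8, -0.0, -80.3]
force: [0.7, 0.4, 0.2]
opening: 0.0801
gripper_force: 0.0
```

>>> apply_moves --deltas '[{"fingers": 80, "delta_pos": [0, 0, 0], "angular": [0, 0, 0]}, {"fingers": 60, "delta_pos": [0, 0, 0], "angular": [0, 0, 0]}, {"fingers": 50, "delta_pos": [0, 0, 0], "angular": [0, 0, 0]}, {"fingers": 35, "delta_pos": [0, 0, 0], "angular": [0, 0, 0]}, {"fingers": 35, "delta_pos": [0, 0, 0], "angular": [0, 0, 0]}, {"fingers": 35, "delta_pos": [0, 0, 0], "angular": [0, 0, 0]}, {"fingers": 35, "delta_pos": [0, 0, 0], "angular": [0, 0, 0]}]'

```text
clock: 25.6
tool_pos: [0.4354, 0.0107, 0.078]
orientation: [-180.0, 0.0, -80.3]
force: [0.1, -0.7, 1.7]
opening: 0.0403
gripper_force: 29.9
```

```bash
python3 - <<'E'
from h import *
go((.6353,-.1211,.16,-80.3))
E
```

```text
t 25.6 [0.4354 0.0107 0.078 ] [-1.7996e+02  1.0000e-02 -8.0290e+01] 40.3
[163.6, -174.9, -81.9] [-0.0, 0.0, 0.0]
```

>>> apply_moves --deltas '[{"fingers": 30, "delta_pos": [0, 0, -10], "angular": [0, 0, 0]}, {"fingers": 30, "delta_pos": [0, 0, -35], "angular": [0, 0, 0]}, {"fingers": 30, "delta_pos": [7, -8, -65], "angular": [0, 0, 0]}, {"fingers": 30, "delta_pos": [25, -27, -82], "angular": [0, 0, 0]}, {"fingers": 30, "delta_pos": [52, -56, -85], "angular": [0, 0, 0]}, {"fingers": 30, "delta_pos": [82, -88, -85], "angular": [0, 0, 0]}, {"fingers": 30, "delta_pos": [112, -120, -85], "angular": [0, 0, 0]}, {"fingers": 30, "delta_pos": [140, -150, -85], "angular": [0, 0, 0]}, {"fingers": 30, "delta_pos": [158, -169, -82], "angular": [0, 0, 0]}, {"fingers": 30, "delta_pos": [164, -175, -75], "angular": [0, 0, 0]}]'

```text
clock: 26.6
tool_pos: [0.6371, -0.1233, 0.1525]
orientation: [180.0, -0.0, -80.4]
force: [-1.0, 0.5, -1.7]
opening: 0.0406
gripper_force: 29.9
```

>>> apply_moves --deltas '[{"fingers": 30, "delta_pos": [0, 0, 5], "angular": [0, 0, 0]}, {"fingers": 30, "delta_pos": [0, 0, 8], "angular": [0, 0, 0]}, {"fingers": 30, "delta_pos": [0, 0, 8], "angular": [0, 0, 0]}, {"fingers": 30, "delta_pos": [0, 0, 8], "angular": [0, 0, 0]}]'

```text
clock: 27.0
tool_pos: [0.6348, -0.1209, 0.1455]
orientation: [-180.0, -0.0, -80.2]
force: [0.4, -0.2, -0.7]
opening: 0.0402
gripper_force: 29.9
```

```bash
python3 - <<'E'
from h import *
go((.6353,-.1211,.113,-80.3))
E
```

```text
t 27.0 [ 0.6348 -0.1209  0.1455] [-179.96   -0.    -80.24] 40.2
[0.3, -0.4, 32.5] [-0.0, -0.0, 0.1]
```

>>> apply_moves --deltas '[{"fingers": 30, "delta_pos": [0, 0, 8], "angular": [0, 0, 0]}, {"fingers": 30, "delta_pos": [0, 0, 16], "angular": [0, 0, 0]}, {"fingers": 30, "delta_pos": [0, 0, 22], "angular": [0, 0, 0]}, {"fingers": 30, "delta_pos": [0, 0, 26], "angular": [0, 0, 0]}, {"fingers": 30, "delta_pos": [0, 0, 29], "angular": [0, 0, 0]}, {"fingers": 30, "delta_pos": [0, 0, 32], "angular": [0, 0, 0]}, {"fingers": 30, "delta_pos": [0, 0, 32], "angular": [0, 0, 0]}]'

```text
clock: 27.7
tool_pos: [0.635, -0.1216, 0.1123]
orientation: [180.0, 0.0, -80.3]
force: [0.4, 0.2, -2.1]
opening: 0.0402
gripper_force: 29.9
```

>>> apply_moves --deltas '[{"fingers": 30, "delta_pos": [0, 0, 5], "angular": [0, 0, 0]}, {"fingers": 30, "delta_pos": [0, 0, 10], "angular": [0, 0, 0]}, {"fingers": 30, "delta_pos": [0, 0, 15], "angular": [0, 0, 0]}, {"fingers": 30, "delta_pos": [0, 0, 18], "angular": [0, 0, 0]}, {"fingers": 30, "delta_pos": [0, 0, 20], "angular": [0, 0, 0]}, {"fingers": 30, "delta_pos": [0, 0, 22], "angular": [0, 0, 0]}, {"fingers": 30, "delta_pos": [0, 0, 22], "angular": [0, 0, 0]}]'

```text
clock: 28.4
tool_pos: [0.6354, -0.1216, 0.0911]
orientation: [-180.0, -0.0, -80.3]
force: [-0.5, -0.6, 0.4]
opening: 0.0406
gripper_force: 30.0
```

>>> apply_moves --deltas '[{"fingers": 30, "delta_pos": [0, 0, 1], "angular": [0, 0, 0]}, {"fingers": 30, "delta_pos": [0, 0, 1], "angular": [0, 0, 0]}, {"fingers": 46, "delta_pos": [0, 0, 1], "angular": [0, 0, 0]}, {"fingers": 60, "delta_pos": [0, 0, 1], "angular": [0, 0, 0]}, {"fingers": 80, "delta_pos": [0, 0, 1], "angular": [0, 0, 0]}, {"fingers": 80, "delta_pos": [0, 0, 1], "angular": [0, 0, 0]}, {"fingers": 80, "delta_pos": [0, 0, -10], "angular": [0, 0, 0]}, {"fingers": 80, "delta_pos": [0, 0, -40], "angular": [0, 0, 0]}, {"fingers": 80, "delta_pos": [0, 0, -80], "angular": [0, 0, 0]}, {"fingers": 80, "delta_pos": [0, 0, -120], "angular": [0, 0, 0]}]'

```text
clock: 29.4
tool_pos: [0.6349, -0.1217, 0.2127]
orientation: [180.0, -0.0, -80.3]
force: [0.8, 0.3, 0.3]
opening: 0.0798
gripper_force: 0.0
```

```bash
python3 - <<'E'
from h import *
go((.4272,-.1555,.25,-85),(.4272,-.1555,.068,-85))
E
```

```text
t 29.4 [ 0.6349 -0.1217  0.2127] [ 1.7997e+02 -1.0000e-02 -8.0290e+01] 79.8
[-1.7, 210.5, -37.2] [0.0, -0.0, 4.7]
[-1.7, 210.4, 144.8] [0.0, -0.0, 4.7]
```

>>> apply_moves --deltas '[{"fingers": 80, "delta_pos": [0, 30, 0], "angular": [0, 0, 0]}, {"fingers": 80, "delta_pos": [0, 75, 0], "angular": [0, 0, 0]}, {"fingers": 80, "delta_pos": [-1, 123, 0], "angular": [0, 0, 0]}, {"fingers": 80, "delta_pos": [-2, 170, 0], "angular": [0, 0, 0]}, {"fingers": 80, "delta_pos": [-2, 200, 0], "angular": [0, 0, 0]}, {"fingers": 80, "delta_pos": [-2, 210, 5], "angular": [0, 0, 0]}, {"fingers": 80, "delta_pos": [-2, 210, 30], "angular": [0, 0, 0]}, {"fingers": 80, "delta_pos": [-2, 210, 60], "angular": [0, 0, 0]}, {"fingers": 80, "delta_pos": [-2, 210, 85], "angular": [0, 0, 0]}, {"fingers": 80, "delta_pos": [-2, 210, 85], "angular": [0, 0, 0]}]'

```text
clock: 30.4
tool_pos: [0.4261, -0.1548, 0.1234]
orientation: [179.7, 0.1, -80.3]
force: [-0.4, 0.7, -0.5]
opening: 0.0799
gripper_force: 0.0
```

```bash
python3 - <<'E'
from h import *
go((.4272,-.1555,.067,-80.3))
a=np.ascontiguousarray(ctrl.snapshot("scene")[180:330,220:440,::-1])
b=np.ascontiguousarray(ctrl.snapshot("top")[160:330,210:480,::-1])
cv2.imwrite("pics/m9.png",np.vstack([cv2.resize(a,(440,300),interpolation=3),cv2.resize(b,(440,277),interpolation=3)]))
E
```

```text
t 30.4 [ 0.4261 -0.1548  0.1234] [ 1.7971e+02  6.0000e-02 -8.0320e+01] 79.9
[0.9, -1.3, 56.4] [0.3, 0.1, -0.0]
```

View pics/m9.png

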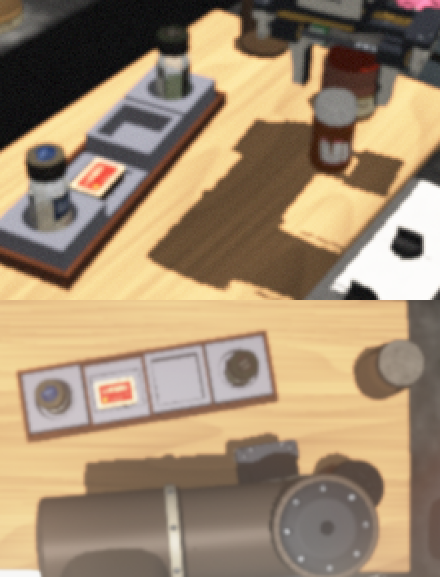

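Both spice jars stand upright in their wells and the match box lies centred in its bay. The gripper is above the squat jar, clear of the large jars. Descending.

>>> apply_moves --deltas '[{"fingers": 80, "delta_pos": [0, 0, 15], "angular": [0, 0, 0]}, {"fingers": 80, "delta_pos": [0, 0, 32], "angular": [0, 0, 0]}, {"fingers": 80, "delta_pos": [0, 0, 48], "angular": [0, 0, 0]}, {"fingers": 80, "delta_pos": [0, 0, 58], "angular": [0, 0, 0]}, {"fingers": 80, "delta_pos": [0, 0, 58], "angular": [0, 0, 0]}, {"fingers": 60, "delta_pos": [0, 0, 58], "angular": [0, 0, 0]}, {"fingers": 40, "delta_pos": [0, 0, 58], "angular": [0, 0, 0]}, {"fingers": 40, "delta_pos": [0, 0, 58], "angular": [0, 0, 0]}, {"fingers": 40, "delta_pos": [0, 0, 58], "angular": [0, 0, 0]}, {"fingers": 40, "delta_pos": [0, 0, 58], "angular": [0, 0, 0]}]'

```text
clock: 31.5
tool_pos: [0.4284, -0.1549, 0.0682]
orientation: [-179.9, -0.0, -80.3]
force: [0.0, -0.5, 0.6]
opening: 0.0478
gripper_force: 30.0
```

```bash
python3 - <<'E'
from h import *
go((.6202,-.0334,.15,-80.3))
E
```

```text
t 31.5 [ 0.4284 -0.1549  0.0682] [-1.7994e+02 -1.0000e-02 -8.0290e+01] 47.8
[-87.4, -209.6, -81.6] [-0.1, -0.0, 0.0]
```

>>> apply_moves --deltas '[{"fingers": 35, "delta_pos": [0, 0, -10], "angular": [0, 0, 0]}, {"fingers": 35, "delta_pos": [0, 0, -35], "angular": [0, 0, 0]}, {"fingers": 35, "delta_pos": [-4, -10, -65], "angular": [0, 0, 0]}, {"fingers": 35, "delta_pos": [-15, -36, -82], "angular": [0, 0, 0]}, {"fingers": 35, "delta_pos": [-31, -75, -85], "angular": [0, 0, 0]}, {"fingers": 35, "delta_pos": [-49, -118, -85], "angular": [0, 0, 0]}, {"fingers": 35, "delta_pos": [-67, -160, -85], "angular": [0, 0, 0]}, {"fingers": 35, "delta_pos": [-82, -196, -82], "angular": [0, 0, 0]}, {"fingers": 35, "delta_pos": [-87, -209, -75], "angular": [0, 0, 0]}, {"fingers": 35, "delta_pos": [-87, -209, -68], "angular": [0, 0, 0]}]'

```text
clock: 32.5
tool_pos: [0.6202, -0.033, 0.1349]
orientation: [179.9, -0.0, -80.2]
force: [-1.0, -0.6, -0.9]
opening: 0.0479
gripper_force: 30.0
```

>>> apply_moves --deltas '[{"fingers": 35, "delta_pos": [0, 0, 0], "angular": [0, 0, 0]}, {"fingers": 35, "delta_pos": [0, 0, 0], "angular": [0, 0, 0]}, {"fingers": 35, "delta_pos": [0, 0, 0], "angular": [0, 0, 0]}]'

```text
clock: 32.8
tool_pos: [0.6187, -0.0347, 0.1366]
orientation: [-180.0, -0.0, -80.3]
force: [-1.4, 0.6, -0.9]
opening: 0.0479
gripper_force: 30.0
```

```bash
python3 - <<'E'
from h import *
go((.6202,-.0334,.103,-80.3))
E
```

```text
t 32.8 [ 0.6187 -0.0347  0.1366] [-179.96   -0.    -80.33] 47.9
[-1.0, -1.6, 33.6] [-0.0, -0.0, -0.0]
```

>>> apply_moves --deltas '[{"fingers": 35, "delta_pos": [-1, -1, 8], "angular": [0, 0, 0]}, {"fingers": 35, "delta_pos": [-1, -1, 16], "angular": [0, 0, 0]}, {"fingers": 35, "delta_pos": [-1, -1, 22], "angular": [0, 0, 0]}, {"fingers": 35, "delta_pos": [-1, -1, 27], "angular": [0, 0, 0]}, {"fingers": 35, "delta_pos": [-1, -1, 32], "angular": [0, 0, 0]}, {"fingers": 35, "delta_pos": [-1, -1, 34], "angular": [0, 0, 0]}, {"fingers": 35, "delta_pos": [-1, -1, 34], "angular": [0, 0, 0]}]'

```text
clock: 33.5
tool_pos: [0.6199, -0.0329, 0.1013]
orientation: [180.0, -0.0, -80.3]
force: [0.3, 1.2, -1.4]
opening: 0.0476
gripper_force: 30.0
```

>>> apply_moves --deltas '[{"fingers": 35, "delta_pos": [0, 0, 5], "angular": [0, 0, 0]}, {"fingers": 35, "delta_pos": [0, 0, 10], "angular": [0, 0, 0]}, {"fingers": 35, "delta_pos": [0, 0, 15], "angular": [0, 0, 0]}, {"fingers": 35, "delta_pos": [0, 0, 18], "angular": [0, 0, 0]}, {"fingers": 35, "delta_pos": [0, 0, 20], "angular": [0, 0, 0]}, {"fingers": 35, "delta_pos": [0, 0, 21], "angular": [0, 0, 0]}, {"fingers": 35, "delta_pos": [0, 0, 21], "angular": [0, 0, 0]}]'

```text
clock: 34.2
tool_pos: [0.62, -0.0329, 0.0812]
orientation: [180.0, -0.0, -80.3]
force: [-3.0, -0.4, 2.5]
opening: 0.0478
gripper_force: 30.0
```

>>> apply_moves --deltas '[{"fingers": 35, "delta_pos": [0, 0, 0.5], "angular": [0, 0, 0]}, {"fingers": 52, "delta_pos": [0, 0, 0.5], "angular": [0, 0, 0]}, {"fingers": 60, "delta_pos": [0, 0, 0.5], "angular": [0, 0, 0]}, {"fingers": 80, "delta_pos": [0, 0, 0.5], "angular": [0, 0, 0]}, {"fingers": 80, "delta_pos": [0, 0, 0.5], "angular": [0, 0, 0]}, {"fingers": 80, "delta_pos": [0, 0, -10], "angular": [0, 0, 0]}, {"fingers": 80, "delta_pos": [0, 0, -40], "angular": [0, 0, 0]}, {"fingers": 80, "delta_pos": [0, 0, -80], "angular": [0, 0, 0]}, {"fingers": 80, "delta_pos": [0, 0, -120], "angular": [0, 0, 0]}, {"fingers": 80, "delta_pos": [0, 0, -160], "angular": [0, 0, 0]}]'

```text
clock: 35.2
tool_pos: [0.6199, -0.0329, 0.2433]
orientation: [-180.0, -0.0, -80.3]
force: [1.0, -0.6, 0.3]
opening: 0.0802
gripper_force: 0.0
```

>>> apply_moves --deltas '[{"fingers": 80, "delta_pos": [0, 30, -20], "angular": [0, 0, 0]}, {"fingers": 80, "delta_pos": [0, 75, -25], "angular": [0, 0, 0]}, {"fingers": 80, "delta_pos": [0, 120, -25], "angular": [0, 0, 0]}, {"fingers": 80, "delta_pos": [0, 160, -25], "angular": [0, 0, 0]}, {"fingers": 80, "delta_pos": [0, 180, -25], "angular": [0, 0, 0]}, {"fingers": 80, "delta_pos": [0, 180, -25], "angular": [0, 0, 0]}, {"fingers": 80, "delta_pos": [0, 180, -25], "angular": [0, 0, 0]}]'

```text
clock: 35.9
tool_pos: [0.4429, -0.0632, 0.267]
orientation: [-179.9, 0.0, -80.3]
force: [1.2, -0.2, -0.3]
opening: 0.0803
gripper_force: 0.0
```

```bash
python3 - <<'E'
from h import *
a=np.ascontiguousarray(ctrl.snapshot("scene")[160:330,200:440,::-1])
b=np.ascontiguousarray(ctrl.snapshot("top")[150:300,210:480,::-1])
cv2.imwrite("pics/m10.png",np.vstack([cv2.resize(a,(460,326),interpolation=3),cv2.resize(b,(460,256),interpolation=3)]))
E
```

```text
(no output)
```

View pics/m10.png

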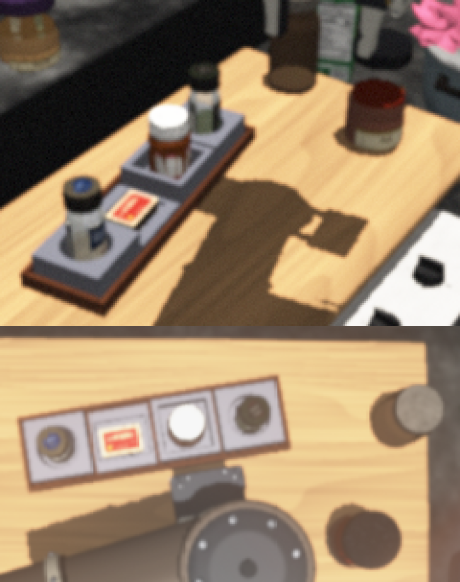

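Everything is seated and upright, and the large jars are untouched. One numeric check of the centring.

```bash
python3 - <<'E'
from h import *
b=np.ascontiguousarray(ctrl.snapshot("top")[:,:,::-1]); h=cv2.cvtColor(b,cv2.COLOR_BGR2HSV)
def c(m,box):
    x0,y0,x1,y1=box; p=np.argwhere(m[y0:y1,x0:x1])[:,::-1]; return p.mean(0)+[x0,y0],len(p)
l,n=c((h[...,2]>205)&(h[...,1]<40),(300,180,340,225)); print("lid",l,n,plane("top",l,.1545)[:2],"want",(.6222,-.0319))
r,n=c(((h[...,0]<8)|(h[...,0]>170))&(h[...,1]>100),(262,195,300,225)); print("box",r,n,plane("top",r,.080)[:2],"want",(.6072,.0559))
for px,w in [((55,440),(.592,.1436)),((253,414),(.6373,-.1196))]:
    print(plane("top",(px[0]*270/460+210,(px[1]-326)*150/256+150),.1695)[:2],w)
E
```

```text
lid [319.12121212 205.96969697] 363 [ 0.61911717 -0.03212272] want (0.6222, -0.0319)
box [281.65420561 217.01869159] 107 [0.6019729 0.0544129] want (0.6072, 0.0559)
[0.59203105 0.13700863] (0.592, 0.1436)
[ 0.62771709 -0.1186563 ] (0.6373, -0.1196)
```

```bash
python3 -c "
from plant import ctrl
print(ctrl.close_job())"
```

```text
the job is handed in; nothing more can be done
None
```

I handed in the job at about 36 s with both spice jars, the squat jar and the match box set down in their places in the caddy. The last pictures show the jars upright and the large jars still standing, but no verdict was returned.

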